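Start the bench dust extractor at half draught

ROBOT

A 6-joint arm with a two-finger parallel gripper is mounted at the origin on a cart in front of the work surface, level with it; the furniture and walls round the work are solid. World frame = base frame: x ahead of the robot, y to its left, z up, the work surface at z = 0. Lengths are in m, angles in degrees, forces in N, time in s.
With the tool pointing down it reaches from about 0.3 to 0.75 m from the base axis. Payload 8.5 kg.
Tool frame: the origin (TCP) lies where the fingers leave the gripper's body, on its centre line; the fingertips stand 73 mm ahead of it and the grasp point (between the pads) lies 54 mm ahead of it (env.nose_length is the distance from the TCP to the fingertips, in m); z points along the fingers, y is the line along which they close (so a half turn about z gives the same grasp; the last joint's range is limited). The gripper opens to 85 mm and grips with 20 to 120 N. Pads are 22 mm wide; open, the fingers measure 114 mm over their backs; the gripper's body (76 mm by 85 mm) begins 54 mm behind the grasp point. The pads swing forward as they close: fully open they stand 13 mm farther back than shut.
Start: joints at [-86.763, 21.807, 74.336, -0, 83.858, -12.336], TCP at [0.148, -0.53, 0.304] pointing down, gripper open.
Joint ranges: [-178.18, 178.18], [-50.72, 133.34], [12.68, 142.11], [-81.47, 261.47], [9.98, 163.14], [-165.26, 165.26]. Speed limits (degrees/s): [136.94, 136.94, 180, 180, 180, 180].

INTERFACE

Orientations are given as a 3x3 rotation matrix whose columns are the frame's x, y, z axes.
In Python, from rig import env, imaging, job, models gives the robot as it stands. The module is installed in compiled form; this text tells all that it offers.
- The arm moves only by the tool jog_arm, never from a script. Its argument "plan" is text: rows parted by semicolons, each of 7 numbers parted by spaces: the turn, a rotation vector about the tool's x, y, z in degrees, then the shift along the tool's x, y, z in cm, then the closure in counts, from 0 (fully open) to 255 (shut). In form: rx ry rz x y z claw; .... A call has 1 to 10 rows; each row shifts and turns the commanded pose from where the row before left it, along the tool's axes as they then stand; what a row does not reach is not made up. A row lasts 1/12 s, in which the tool goes at most 41.7 mm and 7.16 degrees, less where a joint would pass 70% of its speed; a pose out of reach is approached as far as the arm can. A call with a gripper value outside its range is refused whole. The fingers move at their own pace and stop on an object; "grip_force" is the grip in N (left out, the last holds). Time passes only in rows, so rows that do not move let the fingers close. It gives the time, the measured TCP pose, the force, the opening and the grip force at its end, in the units of the state.
- env.observe(): the state, without advancing time (a new reading comes with each control period).
- imaging.get_image(name): name is "side" or "top" or "wrist"; returns a dict with "pixels" (420x560x3 uint8, red, green, blue), "depth" (420x560 float32, m along the optical axis (not along the pixel's ray), 0 where there is no reading), "fov_y" (degrees; the focal length in pixels is half the picture's height over the tangent of half this angle, whatever the lens; pixels are square), "cx", "cy" (the principal point, pixels), "world_from_camera" (4x4, takes a point from camera to world coordinates). Camera axes: x right, y down, z forward; pixel columns grow to the right and rows downward; lengths in m; the calibration is good to about 2 mm. A picture is of the moment at which its call begins.
- job.close_job(): hands the job in; it is judged then, once.
Trained networks look in the newest picture that a camera, given by its name, has taken for a name from the list of things; names that differ only in an ending like _2 or _b are one class to them, and where a whole thing is asked for, a point or a joint stands for the part that bears it (a point fixed in the world has none). Each returns a list of dicts, best first, with "confidence" (0 to 1); they miss things now and then, are a little off and sometimes report something else, mostly with a low value. They report only what shows in the picture. A call takes as long as a camera call.
- models.outline_of(camera, query): "region" (420x560 bool, what is visible of it) and "bbox" ([centre column, centre row, width, height] in pixels, round what is visible of it).
- models.tip_of(camera, query): "at" ([column, row] in pixels: a listed point, or the origin of a listed thing).
The state is a dict: "time_s": time; "q": joint angles; "qvel": joint speeds; "joint_efforts": joint torques, N m; "position": TCP position; "tool_rot": TCP orientation; "ft_force": force on the tool from outside, world axes, zero at the start; "wrist_torque": the same for the moment, N m; "grip_width": finger opening in m; "gripper_force": force on a finger pad.
Only numpy, scipy, OpenCV 4.12 (cv2) and the standard library are available. Lean on these libraries where they do the work, as an engineer would, in place of code of your own. Each camera call takes 0.05 s, during which the arm holds its last target. There are 200 camera calls.

TASK

Get the bench dust extractor running at half draught: first set the damper lever on top of its intake pipe to half open, at the middle long mark of its quarter-circle scale (45 degrees, half-way between across the pipe and along it). Only then, with the damper set, throw the big toggle switch on the sloped console over centre to on, which is up the slope. Leave the lever at half open and do not shift the loose things lying about.

Things in the scene. Friction and masses are not known exactly. Their poses are not given: they have to be found in the camera images.
- extractor: Grey sheet-metal dust extractor fixed to the bench. Origin on the bench top; x points to its back, away from the robot (yaw varies), y to its left, z up. Offsets below are in this frame, in mm. Right half (y -240 to 0): plinth x -165 to 30, 60 high, sloped console on it, filter housing above. Left half (y 0 to 260): intake pipe along y at x -35, z 125, 100 across, its flared mouth 160 across.
- console (a point): Middle of the console panel's surface (x -110, y -120, z 106). The panel slopes up and back at 40 degrees, from x -165, z 60 to x -55, z 152, and is 240 wide: outward normal (-0.643, 0, 0.766), up the slope (0.766, 0, 0.643) in the extractor's axes.
- hood_edge (a point): Middle of the front lower edge of the filter housing (x -140, y -120, z 205), which overhangs the console; the housing runs from there up to z 330 (carry handle to 355). It stands over the switch, so a tool pointing straight down is blocked: lean it 20 to 50 degrees, coming along the panel's normal.
- damper (a joint): Damper lever, rad: 0 = across the pipe, pointing to the front (-x of the extractor), shut; grows clockwise seen from above; 1.571 = along the pipe, pointing to the mouth (+y), fully open; half open = 0.785. Stops at both ends; stays where it is left (friction 0.12 N m, about 1 N at the knob, slight damping).
- damper_hub (a point): Pivot axis (vertical) of the damper lever, at the height of the flat lever arm (z 191), on top of the pipe at x -35, y 130 of the extractor. Under the arm lies a fixed quarter-ring scale plate, radius 66 to 90 mm, with long marks at 0, 45 and 90 degrees and short ones every 15.
- damper_knob (a point): Middle of the upright round black knob at the end of the lever, 110 mm from the pivot axis; the knob is 50 mm tall and 25 mm across at this height (z 226; its top is at z 245), narrower below. Turns with the lever.
- toggle (a joint): Angle of the bat toggle switch, rad: 0 = off, bat leaning 22 degrees down the slope from the panel's normal; 0.384 = centre, bat along the normal; 0.768 = on, bat leaning 22 degrees up the slope. A spring snaps it to whichever side of centre it is on; throwing it takes about 5 N near the tip.
- toggle_pivot (a point): Pivot of the bat, 8 mm above the panel surface at the panel's middle (x -115, y -120, z 112 of the extractor). The bat turns about the extractor's y axis.
- toggle_tip (a point): Point on the bat's centre line near its tip, 55 mm from the pivot; the steel bat is 62 mm long, 9 mm across at its root and 15 mm at the tip. Turns with the bat.
- oil_bottle: Brown glass oil bottle, loose, 46 mm across, 126 tall, standing between console and pipe, in front of the pipe. Origin under its centre. Bystander.
- carton_a: Small closed cardboard box, loose, 66 x 85 x 68 mm, standing on the bench under the lever. Origin under its centre. Bystander.
- tape_measure: Yellow tape measure, loose, 36 x 80 x 65 mm, front right. Origin under its centre. Bystander.
- block_plane: Block plane, loose, 46 x 150 x 45 mm, to the right. Origin under its centre. Bystander.
- wax_tin: Flat round tin, loose, 66 mm across, 24 tall, front left. Origin under its centre. Bystander.

How it is judged:
By the outcome, as a careful person would: the job done as asked, in the order asked, and still so for the second after the job is handed in, with the robot touching nothing.
It also fails if it takes over 43 s, if anything falls off the work surface, if the arm or the gripper's body presses on something with over 40 N, if the wrist force passes 120 N, or if a joint passes its speed limit or range.

## Working session

There is one attempt and no reset: what is moved stays moved. The work goes in short steps, Python scripts to look and compute and a tool call to move; the robot and the scene stay as the last step left them, time stands still between calls to the robot, and variables do not carry over. Pictures are saved under pics/ and viewed, at most 10 in all, crops included, and the job is handed in when it is done.

Besides the shell and the picture viewer there is one more tool, called after "Call:" as a command line: name --argument value ..., lists and objects as JSON in quotes. jog_arm: Moves the arm, as the interface text tells. Its arguments: {"type":"object","properties":{"plan":{"type":"string"},"grip_force":{"type":"number"}},"required":["plan"]}

```bash
mkdir -p pics
cat > h.py <<'E'
from rig import env, imaging, job, models
import numpy as np, cv2
np.set_printoptions(precision=4,suppress=True)
def pt(im,u,v,d=None):
    f=210/np.tan(np.radians(im['fov_y'])/2)
    if d is None:
        w=im['depth'][max(0,int(v)-1):int(v)+2,max(0,int(u)-1):int(u)+2]; w=w[w>0]; d=np.median(w) if len(w) else np.nan
    p=np.array([(u-im['cx'])/f*d,(v-im['cy'])/f*d,d,1]); return (im['world_from_camera']@p)[:3]
E
python3 - <<'E'
from h import *
for c in ['side','top']:
    im=imaging.get_image(c); cv2.imwrite(f'pics/{c}0.png',im['pixels'][:,:,::-1])
    print(c,im['fov_y'],im['cx'],im['cy'],im['world_from_camera'][:3])
    for n in ['damper_hub','damper_knob','toggle_tip','toggle_pivot','console','hood_edge','extractor','oil_bottle','carton_a']:
        for r in models.tip_of(c,n)[:2]:
            print(n,round(r['confidence'],2),np.array(r['at']),pt(im,*r['at']))
print(env.observe())
E
```

```text
side 47.394027059199246 281.3454436360833 211.0340223925645 [[-0.347  -0.3516  0.8695 -0.865 ]
 [-0.9375  0.1557 -0.3112  0.4997]
 [-0.0259 -0.9231 -0.3836  0.7801]]
damper_hub 0.65 [248.1 200.8] [0.5898 0.0971 0.1955]
damper_knob 0.47 [252.5 203.7] [0.4852 0.1122 0.2256]
damper_knob 0.3 [323.5 217.2] [ 0.2144 -0.0072  0.2655]
toggle_tip 0.69 [174.2 301.9] [0.3513 0.4006 0.016 ]
toggle_pivot 0.63 [324.3 217.8] [ 0.2114 -0.0081  0.2647]
console 0.58 [322.8 217.5] [ 0.2162 -0.0059  0.2641]
console 0.39 [320.  215.4] [ 0.2216 -0.      0.2692]
hood_edge 0.83 [327.3 195. ] [ 0.2252 -0.0229  0.3234]
extractor 0.63 [275.7 238.2] [ 0.6651 -0.0225 -0.001 ]
extractor 0.63 [392.6 233. ] [ 0.4785 -0.4081  0.0289]
oil_bottle 0.59 [281.1 256.8] [0.4954 0.0183 0.0122]
carton_a 0.77 [249.3 269.7] [0.4492 0.145  0.0143]
top 45.72973587866423 282.6946525634098 212.15267207647034 [[-0.1686 -0.7702  0.6151 -0.3883]
 [-0.9855  0.1435 -0.0904  0.1146]
 [-0.0186 -0.6214 -0.7833  1.3507]]
damper_hub 0.73 [238.7 200. ] [0.5876 0.1043 0.1978]
damper_hub 0.62 [240.3 264.9] [0.4435 0.1278 0.0639]
damper_knob 0.
[... 346 characters left out ...]
[0.4743 0.1104 0.2345]
oil_bottle 0.55 [275.  257.9] [0.4855 0.0156 0.0086]
carton_a 0.62 [240.5 261.9] [0.453  0.1259 0.0656]
{'time_s': 1.0, 'q': array([-86.7637,  21.8071,  74.3368,   0.0014,  83.8567, -12.3339]), 'qvel': array([-0.0168, -0.0163, -0.0777, -0.1182, -0.152 ,  0.0648]), 'joint_efforts': array([  0.0024, -44.8328, -23.1463,  -0.0001,   0.0007,   0.    ]), 'position': array([ 0.1476, -0.5298,  0.3039]), 'tool_rot': array([[ 0.9633,  0.2684,  0.    ],
       [ 0.2684, -0.9633,  0.    ],
       [ 0.    , -0.    , -1.    ]]), 'ft_force': array([ 0.5369, -0.0735, -0.3941]), 'wrist_torque': array([ 0.0095, -0.031 ,  0.0088]), 'gripper_force': 0.0, 'grip_width': 0.08563535906522536}
```

View pics/side0.png

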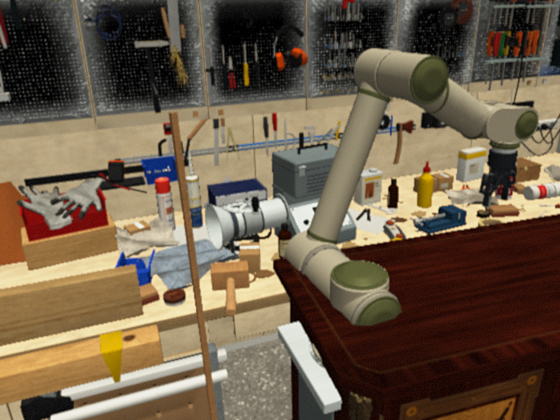

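View pics/top0.png

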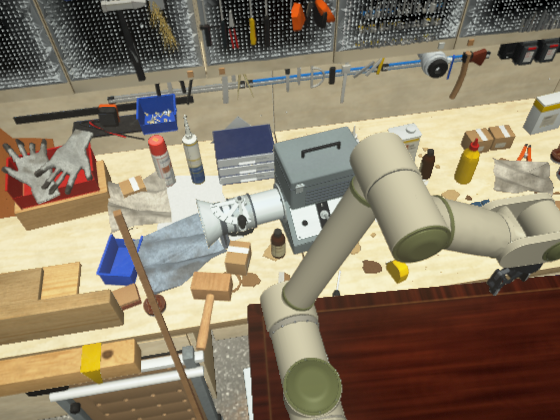

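The side view shows the extractor with pipe mouth at about (215,225) and housing at (310,170). In the top view the pipe is at (245,205), the console at (320,218) and the bottle and carton are in front. Next I fit the yaw from depth normals.

Run:
```python
from h import *
P=[];N=[]
for c in ['top','side']:
    im=imaging.get_image(c); f=210/np.tan(np.radians(im['fov_y'])/2)
    v,u=np.mgrid[:420,:560]; d=cv2.medianBlur(im['depth'],5)
    X=np.stack([(u-im['cx'])/f*d,(v-im['cy'])/f*d,d],-1)@im['world_from_camera'][:3,:3].T+im['world_from_camera'][:3,3]
    a=X[2:-2,4:]-X[2:-2,:-4]; b=X[4:,2:-2]-X[:-4,2:-2]
    n=np.cross(b[:,:],a[:,:-0 or None][:, :][:, :b.shape[1]]); n/=np.linalg.norm(n,axis=-1,keepdims=True)+1e-12
    Y=X[2:-2,2:-2]; 
    m=(d[2:-2,2:-2]>0)&(abs(Y[...,0]-.58)<.15)&(Y[...,1]>-.33)&(Y[...,1]<0.05)&(Y[...,2]>.21)&(Y[...,2]<.33)&(abs(n[...,2])<.2)
    for k in (1,-1):
        pass
    ang=np.degrees(np.arctan2(n[...,1],n[...,0]))[m]
    h,e=np.histogram((ang+180)%180,bins=36,range=(0,180)); print(c,m.sum(),dict(zip(e[:-1].astype(int),h)))
    q=Y[m]; fr=abs((ang%180+90)%180-90)<25
    p=q[fr]
    if len(p)>20:
        for _ in range(6):
            L=np.linalg.lstsq(np.c_[p[:,1],np.ones(len(p))],p[:,0],rcond=None)[0]; r=p[:,0]-p[:,1]*L[0]-L[1]; p=p[abs(r)<max(.004,np.median(abs(r))*2.5)]
        print('front: yaw',np.degrees(np.arctan(-L[0])),'x at y=-.15',L[0]*-.15+L[1],len(p),p[:,1].min(),p[:,1].max())
    mm=(Y[...,2]>.324)&(Y[...,2]<.336)&(abs(Y[...,0]-.65)<.2)&(abs(Y[...,1]+.15)<.25)
    t=Y[mm]; print('top n',len(t))
    if len(t)>50: print(cv2.minAreaRect((t[:,:2]*1000).astype(np.float32)))
    # console plane + pipe
    m3=(abs(Y[...,0]-.56)<.1)&(Y[...,1]<0.0)&(Y[...,1]>-.3)&(abs(n[...,2]*np.sign(n[...,2])-.766)<.08)&(Y[...,2]>.06)&(Y[...,2]<.155)
    if m3.sum()>20:
        t=Y[m3]; cc=t.mean(0); n3=np.linalg.svd(t-cc)[2][2]; n3*=np.sign(n3[2]); print('console',len(t),cc,n3,'yaw',np.degrees(np.arctan2(-n3[1],-n3[0])),t.min(0),t.max(0))
    np.savez(f'{c}.npz',Y=Y,n=n)
    x0,y0,x1,y1=(190,130,370,265) if c=='top' else (190,135,340,248)
    cv2.imwrite(f'pics/{c}crop.png',cv2.resize(im['pixels'][y0:y1,x0:x1,::-1],None,fx=4.4,fy=4.4,interpolation=cv2.INTER_CUBIC))
```

```text
top 1708 {np.int64(0): np.int64(262), np.int64(5): np.int64(419), np.int64(10): np.int64(299), np.int64(15): np.int64(72), np.int64(20): np.int64(16), np.int64(25): np.int64(1), np.int64(30): np.int64(0), np.int64(35): np.int64(0), np.int64(40): np.int64(0), np.int64(45): np.int64(0), np.int64(50): np.int64(0), np.int64(55): np.int64(0), np.int64(60): np.int64(0), np.int64(65): np.int64(0), np.int64(70): np.int64(2), np.int64(75): np.int64(50), np.int64(80): np.int64(26), np.int64(85): np.int64(29), np.int64(90): np.int64(28), np.int64(95): np.int64(175), np.int64(100): np.int64(99), np.int64(105): np.int64(22), np.int64(110): np.int64(9), np.int64(115): np.int64(6), np.int64(120): np.int64(6), np.int64(125): np.int64(5), np.int64(130): np.int64(10), np.int64(135): np.int64(10), np.int64(140): np.int64(2), np.int64(145): np.int64(9), np.int64(150): np.int64(10), np.int64(155): np.int64(10), np.int64(160): np.int64(12), np.int64(165): np.int64(26), np.int64(170): np.int64(30), np.int64(175): np.int64(63)}
front: yaw 8.261208512909379 x at y=-.15 0.5254878097075829 1195 -0.221872193370
[... 958 characters left out ...]
p.int64(120): np.int64(7), np.int64(125): np.int64(5), np.int64(130): np.int64(7), np.int64(135): np.int64(10), np.int64(140): np.int64(8), np.int64(145): np.int64(10), np.int64(150): np.int64(13), np.int64(155): np.int64(18), np.int64(160): np.int64(15), np.int64(165): np.int64(28), np.int64(170): np.int64(21), np.int64(175): np.int64(48)}
front: yaw 8.141790621293925 x at y=-.15 0.526614820699363 775 -0.17857108547646328 -0.047606056594561186
top n 754
((609.7886352539062, -149.21441650390625), (167.4742889404297, 238.54881286621094), 6.1621551513671875)
console 462 [ 0.5611 -0.0973  0.1167] [-0.6323 -0.0856  0.77  ] yaw 7.709733524932062 [ 0.4885 -0.2826  0.0629] [ 0.6255 -0.0017  0.1546]
```

View pics/topcrop.png

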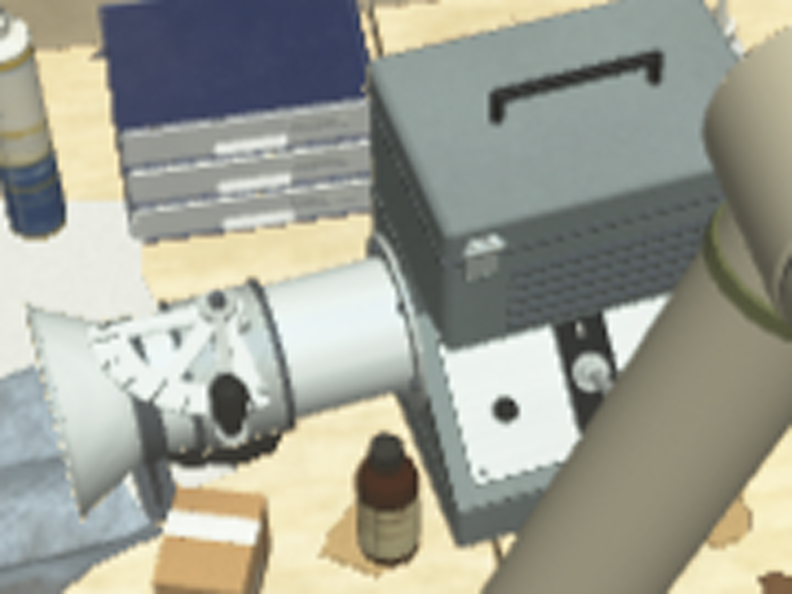

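The depth gives yaw about 7.8°, origin (0.649,-0.023), hub (0.596,0.102) and the knob about (0.486,0.113). In the crop the knob is at (230,400) and the toggle at (595,375). The lever stands at about 14°. Moving above the knob now.

Call:
jog_arm --plan "0 0 6.2 0 0 -1.7 100; 0 0 6.2 0 0 -1.7 100; 0 0 6.2 0 0 -1.7 100; 0 0 6.2 0 0 -1.7 100; 0 0 6.2 0 0 -1.7 100; 0 0 6.2 0 0 -1.7 100; 0 0 0 0.43 -4.0 0 100; 0 0 0 0.43 -4.0 0 100; 0 0 0 0.43 -4.0 0 100; 0 0 0 0.43 -4.0 0 100" --grip_force 30

```text
time_s: 1.93
position: [0.223, -0.3857, 0.4058]
tool_rot: [[0.929, -0.369, 0.0], [-0.369, -0.929, 0.0], [0.0, -0.0, -1.0]]
ft_force: [-0.1, 0.1, 1.0]
grip_width: 0.0519
gripper_force: 0.0
```

Call:
jog_arm --plan "0 0 0 0.43 -4.0 0 100; 0 0 0 0.43 -4.0 0 100; 0 0 0 0.43 -4.0 0 100; 0 0 0 0.43 -4.0 0 100; 0 0 0 0.43 -4.0 0 100; 0 0 0 0.43 -4.0 0 100; 0 0 0 0.43 -4.0 0 100; 0 0 0 0.43 -4.0 0 100; 0 0 0 0.43 -4.0 0 100; 0 0 0 0.43 -4.0 0 100"

```text
time_s: 2.77
position: [0.4103, -0.0293, 0.4062]
tool_rot: [[0.93, -0.369, 0.001], [-0.369, -0.93, -0.0], [0.001, 0.0, -1.0]]
ft_force: [0.4, -0.9, 1.0]
grip_width: 0.0522
gripper_force: 0.0
```

Call:
jog_arm --plan "0 0 0 0.43 -4.0 0 100; 0 0 0 0.43 -4.0 0 100; 0 0 0 0 0 0 100"

```text
time_s: 3.02
position: [0.449, 0.0449, 0.4056]
tool_rot: [[0.932, -0.362, 0.0], [-0.362, -0.932, 0.002], [-0.0, -0.002, -1.0]]
ft_force: [-0.4, -0.5, 0.1]
grip_width: 0.052
gripper_force: 0.0
```

Run:
```python
from h import *
s=env.observe(); print(s['position'],s['tool_rot'],s['q'],s['time_s'],s['grip_width'])
for c in ['wrist','top','side']:
    im=imaging.get_image(c); 
    if c!='side': cv2.imwrite(f'pics/{c}1.png',im['pixels'][:,:,::-1])
    if c=='wrist': print(im['fov_y'],im['world_from_camera'])
    for n in ['damper_hub','damper_knob','toggle_tip','toggle_pivot','console']:
        for r in models.tip_of(c,n)[:1]:
            print(c,n,round(r['confidence'],2),np.array(r['at']),pt(im,*r['at']))
```

```text
[0.449  0.0449 0.4056] [[ 0.9321 -0.3623  0.0002]
 [-0.3623 -0.9321  0.0017]
 [-0.0004 -0.0017 -1.    ]] [ -9.4284   8.2363  76.6276   0.1003  95.1393 101.8191] 3.0167 0.051985234879256624
64.37826812122238 [[-0.3613 -0.8978 -0.252   0.5134]
 [-0.9325  0.3474  0.0992  0.0196]
 [-0.0016  0.2708 -0.9626  0.476 ]
 [ 0.      0.      0.      1.    ]]
wrist damper_hub 0.7 [145.9  52.4] [0.5934 0.0974 0.2024]
wrist damper_knob 0.88 [192.2 190.6] [0.4891 0.0961 0.2456]
wrist toggle_tip 0.58 [469.7  49.3] [ 0.51   -0.0683  0.3151]
wrist toggle_pivot 0.18 [ 91.2 287.9] [0.3853 0.3748 0.0252]
top toggle_tip 0.42 [329.6 222.1] [ 0.4992 -0.1596  0.1384]
top toggle_pivot 0.96 [324.5 213.3] [ 0.5525 -0.1567  0.1161]
top console 0.88 [324.1 214.6] [ 0.5482 -0.1545  0.1153]
side damper_hub 0.84 [243.8 199.4] [0.052  0.2552 0.4163]
side damper_knob 0.69 [275.2 238.5] [ 0.6577 -0.0179  0.002 ]
side toggle_tip 0.4 [333.1 213. ] [ 0.5648 -0.2096  0.1083]
side toggle_pivot 0.56 [321.9 217.3] [ 0.5468 -0.157   0.1077]
side console 0.97 [320.2 217.3] [ 0.5491 -0.1515  0.1078]
```

View pics/wrist1.png

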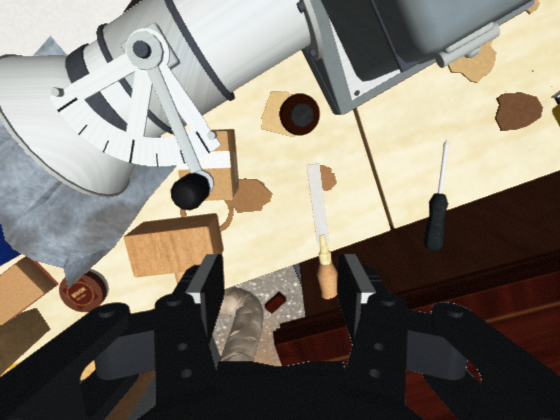

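The wrist view shows the hub bolt at (142,48), the knob top at (190,190) and the scale ring sweeping from (213,140) to (57,92).

```bash
cat >> h.py <<'E'
def onz(im,u,v,z):
    a=pt(im,u,v,1.0); o=im['world_from_camera'][:3,3]; return o+(a-o)*(z-o[2])/(a[2]-o[2])
def cloud(im):
    f=210/np.tan(np.radians(im['fov_y'])/2); v,u=np.mgrid[:420,:560]; d=im['depth']
    return np.stack([(u-im['cx'])/f*d,(v-im['cy'])/f*d,d],-1)@im['world_from_camera'][:3,:3].T+im['world_from_camera'][:3,3]
E
python3 - <<'E'
from h import *
im=imaging.get_image('wrist'); X=cloud(im)
r=models.outline_of('wrist','damper_knob')
for k in r[:2]: print('reg',k['confidence'],k['bbox'])
for lo,hi in((.24,.25),(.215,.25)):
    m=(X[...,2]>lo)&(X[...,2]<hi)&(np.hypot(X[...,0]-.489,X[...,1]-.098)<.04)&(im['depth']>0); p=X[m]; print(m.sum(),p.mean(0),p.min(0),p.max(0))
for u,v,z in((142,48,.2),(213,140,.185),(57,92,.185),(60,97,.185)): print(onz(im,u,v,z))
cv2.imwrite('pics/w1c.png',cv2.resize(im['pixels'][20:220,40:260,::-1],None,fx=3,fy=3,interpolation=cv2.INTER_CUBIC))
E
```

```text
reg 0.6 [163.1, 121.9, 92.5, 180.1]
753 [0.4882 0.1013 0.2445] [0.4762 0.0913 0.24  ] [0.4993 0.1132 0.2477]
1131 [0.4888 0.0991 0.2399] [0.4755 0.0904 0.2155] [0.5001 0.1141 0.2477]
[0.5969 0.0931 0.2   ]
[0.5152 0.0748 0.185 ]
[0.5978 0.1782 0.185 ]
[0.5935 0.178  0.185 ]
```

View pics/w1c.png

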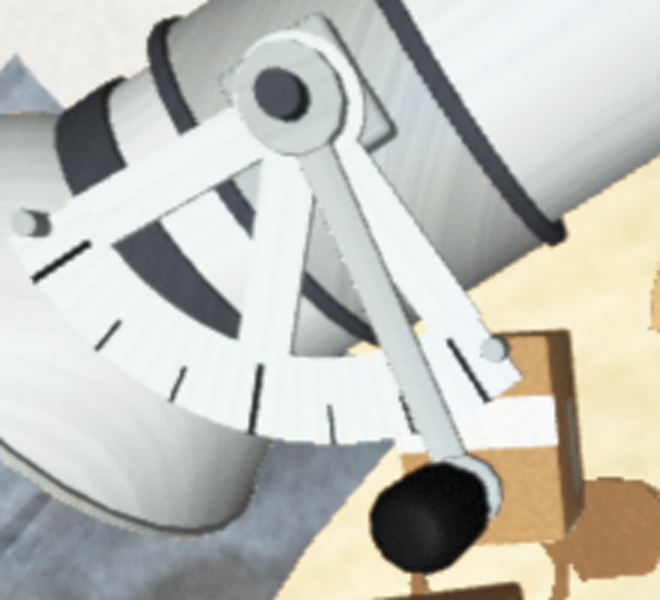

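The enlarged view clearly shows the long marks at 0° (468,371), 45° (257,398) and 90° (61,262). The lever sits just before the 15° mark.

Run:
```python
from h import *
im=imaging.get_image('wrist'); X=cloud(im)
pl=X[int(20+400/3),int(40+280/3)];print('plate',pl, 'lever',X[int(20+270/3),int(40+360/3)])
g=lambda u,v,z:onz(im,40+u/3,20+v/3,z)
M={0:((450,340),(487,402)),45:((262,365),(252,432)),90:((90,243),(33,281))}
z=pl[2]
L=[(g(*a,z)[:2],g(*b,z)[:2]) for a,b in M.values()]
A=[];B=[]
for a,b in L:
    d=(b-a)/np.linalg.norm(b-a); n=np.array([-d[1],d[0]]); A.append(n);B.append(n@a); print(np.degrees(np.arctan2(*d[::-1])),a,b)
h=np.linalg.lstsq(np.array(A),np.array(B),rcond=None)[0]; print('hub',h)
for a,b in L:
    m=(a+b)/2-h; print(np.linalg.norm(m),np.degrees(np.arctan2(m[1],m[0])))
print('hub bolt',g(282,92,.203), 'depth',X[int(20+92/3),int(40+282/3)])
```

```text
plate [0.5304 0.1427 0.1875] lever [0.5524 0.1025 0.1953]
-173.2477263843273 [0.5273 0.0901] [0.5078 0.0878]
143.0107720058336 [0.5406 0.1426] [0.5249 0.1545]
98.21756582655539 [0.5871 0.1707] [0.5842 0.1906]
hub [0.5978 0.0988]
0.08091351866918262 -172.96320299065297
0.08189359359518941 142.6118968722082
0.08273080360176535 98.49064772074738
hub bolt [0.5965 0.0987 0.203 ] depth [0.5965 0.0981 0.2043]
```

Call:
jog_arm --plan "0 0 0 0.8 -3.35 0 100; 0 0 0 0.8 -3.35 0 100; 0 0 0 0 0 0 100; 0 0 0 0 0 0 100"

```text
time_s: 4.4
position: [0.4874, 0.097, 0.4054]
tool_rot: [[0.93, -0.367, -0.001], [-0.367, -0.93, -0.0], [-0.001, 0.0, -1.0]]
ft_force: [0.3, -0.8, -0.3]
grip_width: 0.0521
gripper_force: 0.0
```

Call:
jog_arm --plan "0 0 0 0 0 3 100; 0 0 0 0 0 3 100; 0 0 0 0 0 3 100; 0 0 0 0 0 2.7 100; 0 0 0 0 0 0 100; 0 0 0 0 0 0 100"

```text
time_s: 4.9
position: [0.4868, 0.0956, 0.2892]
tool_rot: [[0.929, -0.369, -0.002], [-0.369, -0.929, -0.0], [-0.001, 0.001, -1.0]]
ft_force: [-0.2, 0.5, -0.5]
grip_width: 0.052
gripper_force: 0.0
```

Call:
jog_arm --plan "0 0 0 -0.1 -0.5 0 100; 0 0 0 0 0 0 255; 0 0 0 0 0 0 255; 0 0 0 0 0 0 255; 0 0 0 0 0 0 255; 0 0 0 0 0 0 255; 0 0 0 0 0 0 255" --grip_force 20

```text
time_s: 5.48
position: [0.4883, 0.1013, 0.2904]
tool_rot: [[0.93, -0.368, 0.003], [-0.368, -0.93, 0.0], [0.003, -0.001, -1.0]]
ft_force: [-0.6, 0.6, 6.6]
grip_width: 0.024
gripper_force: 20.3
```

Call:
jog_arm --plan "0 0 0 -0.34 -1.09 0 255; 0 0 0 -0.22 -1.11 0 255; 0 0 0 -0.10 -1.13 0 255; 0 0 0 0.02 -1.15 0 255; 0 0 0 0.13 -1.13 0 255; 0 0 0 0.25 -1.12 0 255; 0 0 0 0 0 0 255; 0 0 0 0 0 0 255; 0 0 0 0 0 0 255"

```text
time_s: 6.23
position: [0.5102, 0.165, 0.2896]
tool_rot: [[0.93, -0.368, 0.001], [-0.368, -0.93, 0.001], [0.0, -0.001, -1.0]]
ft_force: [-2.3, 4.1, 4.2]
grip_width: 0.0241
gripper_force: 20.0
```

Run:
```python
from h import *
s=env.observe(); p=s['position'][:2]-[.597,.099]; print(s['position'],s['ft_force'],np.hypot(*p),np.degrees(np.arctan2(p[1],p[0])),s['tool_rot'][:,2])
im=imaging.get_image('wrist'); cv2.imwrite('pics/w2.png',im['pixels'][:,:,::-1])
```

```text
[0.5102 0.165  0.2896] [-2.2701  4.124   4.2086] 0.10909492932372088 142.73993608768802 [ 0.0009  0.0012 -1.    ]
```

View pics/w2.png

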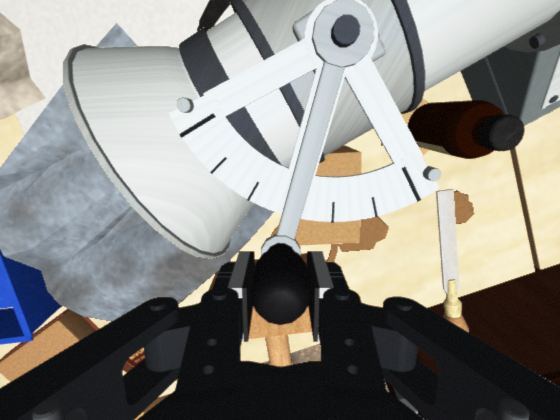

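The lever at (295,200) covers the 45° mark, midway between the 30° (333,211) and 60° (254,190) marks. Releasing and retreating upward.

Call:
jog_arm --plan "0 0 0 0 0 0 130; 0 0 0 0 0 0 110; 0 0 0 0 0 0 100; 0 0 0 0 0 0 100; 0 0 0 0 0 -2.5 100; 0 0 0 0 0 -4 100; 0 0 0 0 0 -4 100; 0 0 0 -3.0 0 -1 100; 0 0 0 0 0 0 100; 0 0 0 0 0 0 100"

```text
time_s: 7.12
position: [0.4818, 0.176, 0.4046]
tool_rot: [[0.93, -0.368, 0.002], [-0.368, -0.93, 0.0], [0.002, -0.001, -1.0]]
ft_force: [0.5, 1.2, -0.7]
grip_width: 0.052
gripper_force: 0.0
```

Run:
```python
from h import *
s=env.observe(); print(s['position'],s['ft_force'],s['tool_rot'],s['q'])
im=imaging.get_image('wrist'); X=cloud(im)
c=np.array([.51,.165])
m=(X[...,2]>.238)&(X[...,2]<.25)&(np.hypot(X[...,0]-c[0],X[...,1]-c[1])<.03)
p=X[m]; k=(p.min(0)+p.max(0))/2; print(m.sum(),p.mean(0),k,p.min(0),p.max(0))
for q in (p.mean(0),k):
    d=q[:2]-[.597,.099]; print(np.hypot(*d),187.7-np.degrees(np.arctan2(d[1],d[0])))
for n in ['damper_hub','damper_knob']:
    for r in models.tip_of('wrist',n)[:1]: print(n,r['confidence'],r['at'],pt(im,*r['at']))
cv2.imwrite('pics/w3.png',im['pixels'][:,:,::-1])
```

```text
[0.4818 0.176  0.4046] [ 0.4764  1.1643 -0.7315] [[ 0.9299 -0.3678  0.0017]
 [-0.3678 -0.9299  0.0001]
 [ 0.0016 -0.0007 -1.    ]] [  6.8276  14.9176  68.0976  -0.0086  96.8873 118.4058]
897 [0.5101 0.1648 0.244 ] [0.5092 0.1652 0.243 ] [0.497  0.1532 0.238 ] [0.5214 0.1773 0.248 ]
0.10898164967329481 44.83489914966293
0.10995358387694493 44.72769019018037
damper_hub 0.88 [316.7, 25.4] [0.5966 0.102  0.2033]
damper_knob 0.56 [276.2, 175.8] [0.5108 0.1675 0.2462]
```

View pics/w3.png

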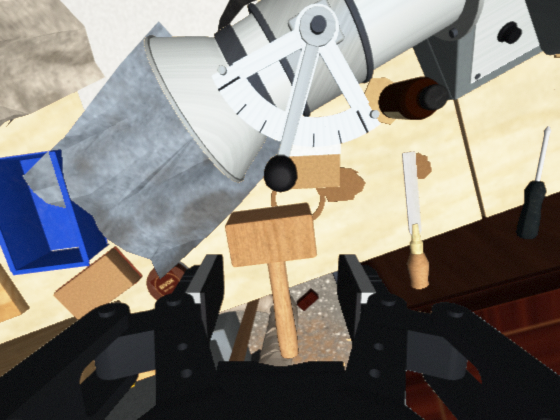

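The damper stands at 44.8°, with the knob at (281,173) and the arm over the 45° mark. The toggle comes next: close the fingers, move clear in front of the console, then turn.

Call:
jog_arm --plan "0 0 0 0 3.5 0 255; 0 0 0 0 3.5 0 255; 0 0 0 0 3.5 0 255; 0 0 0 0 3.5 0 255; 0 0 0 0 3.5 0 255; 0 0 0 0 3.5 0 255; 0 0 0 0 3.5 0 255; 0 0 0 0 3.5 0 255; 0 0 0 0 3.5 0 255; 0 0 -7 0 0 0 255"

```text
time_s: 8.1
position: [0.3651, -0.1219, 0.4029]
tool_rot: [[0.966, -0.26, -0.003], [-0.26, -0.966, -0.0], [-0.002, 0.001, -1.0]]
ft_force: [-0.9, 0.5, -0.8]
grip_width: -0.0002
gripper_force: 0.0
```

Call:
jog_arm --plan "0 0 -7 0 0 0 255; 0 0 -7 0 0 0 255; 0 0 -7 0 0 0 255; 0 0 -7 0 0 0 255; 0 0 -7 0 0 0 255; 0 0 -7 0 0 0 255; 0 0 -7 0 0 0 255; 0 0 -7 0 0 0 255; 0 0 -7 0 0 0 255; 0 0 -7 0 0 0 255"

```text
time_s: 8.93
position: [0.3666, -0.1176, 0.403]
tool_rot: [[0.564, 0.826, -0.002], [0.826, -0.564, 0.001], [-0.0, -0.002, -1.0]]
ft_force: [0.6, 0.1, 0.4]
grip_width: -0.0002
gripper_force: 0.0
```

Call:
jog_arm --plan "0 0 -7 0 0 0 255; 0 0 -7 0 0 0 255; 0 0 -7 0 0 0 255; 0 0 -7 0 0 0 255; 0 0 -7 0 0 0 255; 0 0 -7 0 0 0 255; 0 0 0 0 0 0 255; 0 0 0 0 0 0 255"

```text
time_s: 9.6
position: [0.3665, -0.1174, 0.4033]
tool_rot: [[-0.124, 0.992, -0.001], [0.992, 0.124, 0.001], [0.001, -0.001, -1.0]]
ft_force: [0.2, 0.2, 0.8]
grip_width: -0.0
gripper_force: 0.0
```

Call:
jog_arm --plan "-6.7 0 0 0 0 0 255; -6.7 0 0 0 0 0 255; -6.7 0 0 0 0 0 255; -6.7 0 0 0 0 0 255; -6.7 0 0 0 0 0 255; -6.7 0 0 0 0 0 255; 0 0 0 0 0 0 255; 0 0 0 0 0 0 255"

```text
time_s: 10.27
position: [0.3659, -0.1176, 0.4036]
tool_rot: [[-0.124, 0.76, 0.637], [0.992, 0.094, 0.082], [0.002, 0.643, -0.766]]
ft_force: [-0.3, -0.3, -0.1]
grip_width: 0.0004
gripper_force: 0.0
```

Run:
```python
from h import *
s=env.observe(); print(s['time_s'],s['position'],s['q']); print(s['tool_rot'])
a=np.radians(7.75);Rz=np.array([[np.cos(a),-np.sin(a),0],[np.sin(a),np.cos(a),0],[0,0,1]])
P=Rz@[-.115,-.12,.112]+[.649,-.024,0]; n=Rz@[-.643,0,.766]; S=Rz@[.766,0,.643]
print('pivot',P)
for nn,ss in((.14,-.06),(.111,-.055)):
    t=P+nn*n+ss*S; print(t,'d tool',s['tool_rot'].T@(t-s['position']))
im=imaging.get_image('wrist'); cv2.imwrite('pics/w4.png',im['pixels'][:,:,::-1])
for c in ['wrist','top','side']:
  im=imaging.get_image(c)
  for q in ['toggle_tip','toggle_pivot']:
    for r in models.tip_of(c,q)[:1]: 
        w=pt(im,*r['at']);d=w-P; print(c,q,r['confidence'],r['at'],w,'n,s,y',d@n,d@S,d@Rz[:,1])
```

```text
10.2667 [ 0.3659 -0.1176  0.4036] [-52.8365  -9.8428 101.6582  36.4108  69.8785 -67.1889]
[[-0.1244  0.7604  0.6374]
 [ 0.9922  0.0938  0.0818]
 [ 0.0024  0.6426 -0.7662]]
pivot [ 0.5512 -0.1584  0.112 ]
[ 0.4165 -0.1767  0.1807] d tool [-0.0656 -0.1103  0.1982]
[ 0.4388 -0.1737  0.1617] d tool [-0.0654 -0.1053  0.2272]
wrist toggle_tip 0.9 [218.9, 238.9] [ 0.502  -0.1638  0.1444] n,s,y 0.05663197994966657 -0.01705158209399848 0.001335253907677954
wrist toggle_pivot 0.72 [241.7, 225.4] [ 0.5477 -0.1576  0.1211] n,s,y 0.009147186683664934 0.0031957233420120525 0.0013132669315983649
side toggle_tip 0.4 [332.3, 213.5] [ 0.5613 -0.2047  0.1085] n,s,y -0.005041646479902916 0.000620931060212355 -0.04717966667556197
side toggle_pivot 0.9 [324.0, 216.1] [ 0.5387 -0.1613  0.1147] n,s,y 0.010323798585642214 -0.008042615251612869 -0.0012105077653457475
```

View pics/w4.png

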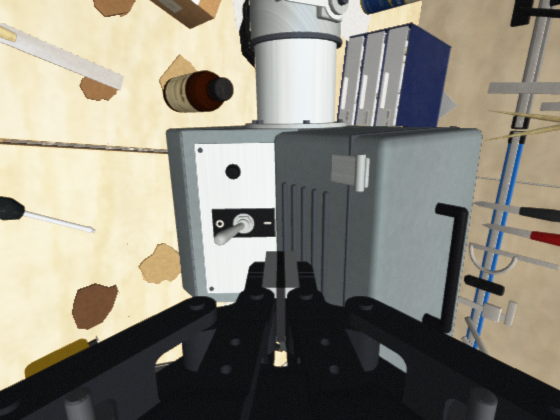

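The view confirms the model: bat tip at (219,239), leaning down-slope from the pivot at (242,225), with the hood to the right.

Call:
jog_arm --plan "0 0 0 -0.82 -1.38 2.48 255; 0 0 0 -0.82 -1.38 2.48 255; 0 0 0 -0.82 -1.38 2.48 255; 0 0 0 -0.82 -1.38 2.48 255; 0 0 0 -0.82 -1.38 2.48 255; 0 0 0 -0.82 -1.38 2.48 255; 0 0 0 -0.82 -1.38 2.48 255; 0 0 0 -0.82 -1.38 2.48 255; 0 0 0 0 0 0 255; 0 0 0 0 0 0 255"

```text
time_s: 11.6
position: [0.4182, -0.1764, 0.1806]
tool_rot: [[-0.128, 0.759, 0.639], [0.992, 0.096, 0.085], [0.003, 0.644, -0.765]]
ft_force: [-0.2, -0.5, -0.2]
grip_width: 0.0003
gripper_force: 0.0
```

```bash
cat > st.py <<'E'
from h import *
s=env.observe(); print(s['time_s'],s['position'],s['q'],s['ft_force'])
a=np.radians(7.75);Rz=np.array([[np.cos(a),-np.sin(a),0],[np.sin(a),np.cos(a),0],[0,0,1]])
P=np.array([ 0.5512,-0.1584,0.112 ]); n=Rz@[-.643,0,.766]; S=Rz@[.766,0,.643]
t=s['position']+env.nose_length*s['tool_rot'][:,2]-P; print('nose',env.nose_length,'tip n,s,y',t@n,t@S,t@Rz[:,1])
im=imaging.get_image('wrist')
for q in ['toggle_tip','toggle_pivot']:
    for r in models.tip_of('wrist',q)[:1]: 
        w=pt(im,*r['at']);d=w-P; print(q,r['confidence'],r['at'],'n,s,y',d@n,d@S,d@Rz[:,1])
E
python3 st.py
```

```text
11.6 [ 0.4182 -0.1764  0.1806] [ -51.8832   17.4022  117.4996   60.7668   39.5017 -106.1309] [-0.1594 -0.5365 -0.156 ]
nose 0.0726 tip n,s,y 0.06626978742130905 -0.05853997185420776 -1.8259887870410537e-05
toggle_tip 0.75 [358.7, 255.8] n,s,y 0.056049791688758774 -0.01893824417056903 0.0017363150377160404
toggle_pivot 0.79 [369.4, 221.5] n,s,y 0.00579035812807433 -0.0007655131527760293 0.0034661443153703774
```

Call:
jog_arm --plan "0 0 0 0 0 1.4 255; 0 0 0 0 0 1.4 255; 0 0 0 0 0 0 255; 0 0 0 0 0.6 0 255; 0 0 0 0 0.6 0 255; 0 0 0 0 0.6 0 255; 0 0 0 0 0 0 255"

```text
time_s: 12.33
position: [0.4496, -0.1722, 0.1731]
tool_rot: [[-0.129, 0.757, 0.641], [0.992, 0.1, 0.082], [-0.003, 0.646, -0.763]]
ft_force: [-2.2, -1.5, -2.5]
grip_width: -0.0001
gripper_force: 1.7
```

Call:
jog_arm --plan "0 0 0 0 0.5 0 255; 0 0 0 0 0.5 0 255; 0 0 0 0 0.5 0 255; 0 0 0 0 0.5 0 255; 0 0 0 0 0.4 0 255; 0 0 0 0 0.4 0 255; 0 0 0 0 0 0 255"

```text
time_s: 12.92
position: [0.4713, -0.1697, 0.1905]
tool_rot: [[-0.129, 0.756, 0.641], [0.992, 0.099, 0.082], [-0.001, 0.646, -0.763]]
ft_force: [0.3, 0.7, 1.1]
grip_width: -0.0002
gripper_force: 0.0
```

```bash
python3 st.py
```

```text
12.9167 [ 0.4713 -0.1697  0.1905] [-44.8262  19.4563 110.7169  57.3559  37.2969 -95.7254] [0.2575 0.7365 1.1225]
nose 0.0726 tip n,s,y 0.03940240563900977 -0.011052550441393878 -0.0008318351866376708
toggle_tip 0.59 [359.0, 276.2] n,s,y 0.055811031229514266 0.022415994823061405 0.003463770368651934
toggle_pivot 0.89 [300.3, 235.3] n,s,y 0.003723115204915385 0.0012349784503776916 0.0025232625132322176
```

The bat snapped over, with its tip now at s=+22 mm. Retreating.

Call:
jog_arm --plan "0 0 0 0 -1.5 0 255; 0 0 0 0 -1.5 0 255; 0 0 0 0 0 -3 255; 0 0 0 0 0 -3 255; 0 0 0 0 0 -3 255; 0 0 0 0 0 -3 255; 0 0 0 0 0 -3 255; 0 0 0 0 0 -3 255; 0 0 0 0 0 0 255; 0 0 0 0 0 0 255"

```text
time_s: 13.9
position: [0.3325, -0.1879, 0.3082]
tool_rot: [[-0.126, 0.757, 0.641], [0.992, 0.098, 0.08], [-0.003, 0.646, -0.763]]
ft_force: [-0.3, 0.7, -0.0]
grip_width: -0.0001
gripper_force: 0.0
```

```bash
python3 st.py
python3 - <<'E'
from h import *
im=imaging.get_image('wrist');a=im['pixels']
im2=imaging.get_image('top'); b=im2['pixels'][140:300,180:420]
X=cloud(im2); m=(X[...,2]>.225)&(X[...,2]<.25)&(np.hypot(X[...,0]-.51,X[...,1]-.165)<.035); print('knob top view',m.sum(),X[m].mean(0))
b=cv2.resize(b,(390,260),interpolation=cv2.INTER_CUBIC); a=cv2.resize(a,(390,292))
cv2.imwrite('pics/fin.png',np.vstack([a,b])[:,:,::-1])
E
```

```text
13.9 [ 0.3325 -0.1879  0.3082] [-66.9384  -2.5343 112.649   43.4514  64.5617 -91.802 ] [-0.3095  0.7378 -0.0234]
nose 0.0726 tip n,s,y 0.21956192121847998 -0.042598835599247105 -0.000278587452566483
toggle_tip 0.61 [348.5, 188.8] n,s,y 0.05685125157179766 0.022494886325739465 0.0019083033787528785
toggle_pivot 0.79 [319.2, 176.5] n,s,y 0.0036024672321023723 0.00123383522879778 0.004030101485944213
knob top view 0 [nan nan nan]<stdin>:4: RuntimeWarning: Mean of empty slice.
  ret = um.true_divide(
```

View pics/fin.png

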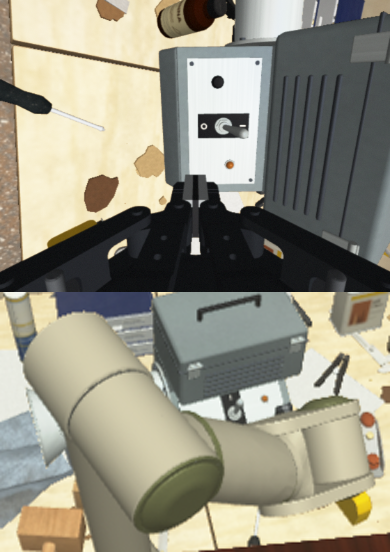

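The toggle lies up-slope at (240,131) and an orange lamp shows below it, but the arm hides the lever from the top camera. I'll check the lever from the side.

Run:
```python
from h import *
im=imaging.get_image('side'); X=cloud(im)
m=(X[...,2]>.21)&(X[...,2]<.25)&(np.hypot(X[...,0]-.52,X[...,1]-.15)<.08); print(m.sum(),X[m].mean(0) if m.any() else '')
for q in ['damper_knob','damper_hub','oil_bottle','carton_a']:
    for r in models.tip_of('side',q)[:1]: print(q,r['confidence'],r['at'],pt(im,*r['at']))
```

```text
84 [0.499  0.168  0.2302]
damper_knob 0.45 [234.8, 203.9] [0.4942 0.1671 0.2305]
damper_hub 0.63 [245.6, 202.6] [0.5841 0.1077 0.1928]
oil_bottle 0.6 [321.7, 217.3] [ 0.5473 -0.1565  0.1076]
carton_a 0.71 [249.6, 268.2] [0.4482 0.144  0.0201]
```

```bash
python3 -c "
from rig import job
print(job.close_job())"
```

```text
the job is handed in; nothing more can be done
None
```

The damper lever is set at half open (measured 44.8°), the toggle was then thrown over centre to on, and the job is handed in at about 14 s of the 43 s allowed, with the arm clear and no loose things seen moved.

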